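# Drop the crooked bat onto the wheel-head pegs and lay the tile in it

## Robot

A 7-joint arm with a two-finger parallel gripper is mounted at the origin on the work surface; the furniture and walls round the work are solid. World frame = base frame: x ahead of the robot, y to its left, z up, the work surface at z = 0. Lengths are in m, angles in rad, forces in N, time in s.
With the tool pointing down it reaches from about 0.4 to 0.85 m from the base axis. Payload 10.4 kg.
Tool frame: the origin (TCP) lies on the centre line of the jaws, within the pads' length; the fingertips stand 8 mm ahead of it and the grasp point (between the pads) lies 11 mm behind it (r.finger_overhang is the distance from the TCP to the fingertips, in m); z points along the fingers, y is the line along which they close (so a half turn about z gives the same grasp; the last joint's range is limited). The gripper opens to 87 mm and grips with 3 to 60 N. Pads are 19 mm wide; open, the fingers measure 117 mm over their backs; the gripper's body (75 mm by 190 mm) begins 51 mm behind the grasp point.
Start: joints at [-1.268, 0.332, -0.065, 1.46, 0.022, 1.35, -0.088], TCP at [0.2, 0.592, 0.202] pointing down, gripper open.
Joint ranges: [-2.6, 2.6], [-0.5, 2.12], [-1.47, 1.34], [0.16, 2.42], [-1.27, 4.41], [0.06, 2.06], [-2.6, 2.6]. Speed limits (rad/s): [2.22, 2.22, 2.79, 2.79, 3.14, 3.14, 3.14].

## Interface

Orientations are given as a unit quaternion [x, y, z, w].
In Python, from bench import r, vision gives the robot as it stands.
- The arm moves only by the tool drive_tool, never from a script. Its argument "series" is a list of rows, each a list of 2 entries, a list of its own where there are three numbers: the shift along the world's x, y, z in cm, then the turn about the world's z in degrees. A call has exactly 10 rows; each row shifts and turns the commanded pose from where the row before left it; what a row does not reach is not made up. A row lasts 1/8 s, in which the tool goes at most 62.5 mm and 10.7 degrees, less where a joint would pass 70% of its speed; a pose out of reach is approached as far as the arm can. A call with a gripper value outside its range is refused whole. "hand" is the closure, from 0 (fully open) to 1 (shut), set as the call begins (left out, the last holds). The fingers move at their own pace and stop on an object; "newtons" is the grip in N (left out, the last holds). Time passes only in rows, so rows that do not move let the fingers close, or fill a call up. It gives the time, the measured TCP pose, the force, the opening and the grip force at its end, in the units of the state.
- r.read_state(): the state, without advancing time (a new reading comes with each control period).
- vision.camera(name): name is "side" or "top" or "wrist"; returns a dict with "color" (384x512x3 uint8, red, green, blue), "intrinsics" (3x3 intrinsics, pixels), "k1" (the pictures are not rectified: a ray, as slopes to the right and down, at radius r is drawn at 1 + k1 r^2 times it, then the intrinsics apply), "R" (3x3) and "t" (3): a world point X has camera coordinates R X + t; the wrist camera has in their place "mount" (4x4, takes a point from camera to tool coordinates, whose origin is the TCP and whose axes are the flange's). Camera axes: x right, y down, z forward; pixel columns grow to the right and rows downward; lengths in m; the calibration is good to about 2 mm. A picture is of the moment at which its call begins: read the wrist's pose just before it. There is no depth.
- r.close_job(): hands the job in; it is judged then, once.
The state is a dict: "time": time; "joint_positions": joint angles; "joint_vel": joint speeds; "joint_torque": joint torques, N m; "ee_pos": TCP position; "eef_rot": TCP orientation; "ft_force": force on the tool from outside, world axes, zero at the start; "torque": the same for the moment, N m; "width": finger opening in m; "grip_force": force on a finger pad.
Only numpy, scipy, OpenCV 4.12 (cv2) and the standard library are available. Lean on these libraries where they do the work, as an engineer would, in place of code of your own. Each camera call takes 0.05 s, during which the arm holds its last target. There are 200 camera calls.

## Task

The square plywood bat sits crooked on top of the three pegs of the locked wheel head. Turn it on its centre post, without lifting it off, until the pegs go into its holes and it lies fully down on the wheel head; then lay the loose clay test tile flat and square in the pocket of the bat and let go. Leave the bowl, the round terracotta stamp and the glaze jar where they stand.

Things in the scene. Friction and masses are not known exactly. Their poses are not given: they have to be found in the camera images.
- wheel: Locked table-top potter's wheel, fixed, cannot turn: round aluminium head, 180 mm diameter, on a dark steel foot. Origin at the centre of its underside on the table, z up. Three 9 mm wide brass pointers stick out radially from the side of the head to 122 mm from the axis, their tops 4 mm below the head top, one in line with each peg, so they show where the pegs are under the bat.
- wheel_top (a point): Centre of the wheel head's flat top face, 60 mm above the table; axes as wheel. From it rises a centre post of 16 mm diameter, 10.5 mm high with a tapered tip, on which the bat turns.
- peg (a point): Foot of one of three equal drive pegs on the head top: 8 mm diameter, 5 mm high, tapered tips. They stand 58 mm from the axis at 90 (this one), 210 and 330 degrees from the wheel's +x axis, counter-clockwise from above.
- bat: Loose square plywood bat, 160x160x16 mm, about 0.35 kg, sides along its x and y; origin at the centre of its underside, z up. A 17.5 mm hole in the middle of its underside runs on the centre post with 0.75 mm play all round. At the start it rests level on the three peg tips, underside 5 mm above the head top, turned 0.42 to 1.67 rad counter-clockwise from the wheel's axes.
- bat_hole (a point): Centre, at the underside, of one of three equal 12 mm through holes for the pegs, visible from above: 58 mm from the bat's centre at 90 (this one), 210 and 330 degrees from its +x axis. Any hole fits any peg: the nearest seat is at most 60 degrees away, one way or the other. The bat drops by itself onto the head within about 2 degrees of it.
- bat_corner (a point): The bat's +x +y corner at its underside, 113 mm from the centre. All four corners and the sides next to them stand out beyond the round head, so a closed gripper held against a side near a corner can push the bat round.
- pocket (a point): Centre of the floor of the rectangular pocket in the bat's top, 12 mm above the bat's underside; axes as the bat. It is 79 mm along the bat's x, 49 mm along its y, 4 mm deep, with no finger recesses. The centre hole opens in its floor; the post ends below the floor once the bat is down.
- tile: Loose grey fired-clay test tile, 75 mm along its x, 45 mm along its y, 8 mm thick, lying flat on the table left of the wheel; origin at the centre of its underside, z up. Seated in the pocket it stands 4 mm proud of the bat; it may lie either way round. It can be gripped across its 45 mm width by the upper 4 mm of its edge.
- bowl: Bystander: grey fired-clay bowl, 110 mm diameter, 55 mm high, origin at the centre of its underside. Leave it alone.
- stamp: Bystander: round terracotta clay stamp, 26 mm diameter, 56 mm high, standing, origin at the centre of its underside. Leave it alone.
- jar: Bystander: glaze jar with a black lid, 50 mm diameter, 62 mm high, origin at the centre of its underside. Leave it alone.
Mind the look-alikes: they are no part of the job. What is shaped like the tile but red or yellow is not meant.

How it is judged:
On the way, in this order (a step that is already met when the one before it is completed fails the run):
1. the bat lies flat on the wheel head with the pegs in its holes (z of bat in the frame of wheel_top below 0.0015 m and horizontal distance between bat and wheel_top below 0.003 m and angle between bat's own z axis and vertical below 0.02 rad), for 0.3 s.
2. the tile lies flat and square in the pocket of the seated bat (z of tile in the frame of pocket below 0.0015 m and horizontal distance between tile and pocket below 0.0045 m and angle between the x axis of tile and the x axis of bat, either way round below 0.08 rad), for 0.3 s.
At the end, for the whole second after the job is handed in: The bat's underside lies on the wheel head (within 1.5 mm, level within 0.02 rad, centred within 3 mm), and the tile lies on the pocket floor (within 1.5 mm, centred within 4.5 mm, square within 0.08 rad, flat within 0.03 rad); both at rest (all of step 1 and all of step 2 and angle between the z axis of tile and the z axis of bat, either way round below 0.03 rad and linear speed of each of tile, bat below 0.02 m/s); the robot touches nothing.
It fails at once if the bat is lifted off its centre post (z of bat in the frame of wheel_top above 0.015 m).
It fails at once if the bowl, stamp or jar is moved by more than 20 mm (distance of any of bowl, stamp, jar from where it was at the start of the episode above 0.02 m).
It also fails if it takes over 64 s, if anything falls off the work surface, if the arm or the gripper's body presses on something with over 40 N, if the wrist force passes 120 N, or if a joint passes its speed limit or range.

## Working session

There is one attempt and no reset: what is moved stays moved. The work goes in short steps, Python scripts to look and compute and a tool call to move; the robot and the scene stay as the last step left them, time stands still between calls to the robot, and variables do not carry over. Pictures are saved under pics/ and viewed, at most 10 in all, crops included, and the job is handed in when it is done.

Besides the shell and the picture viewer there is one more tool, called after ">>>" by a JSON object that holds its "name" and its "arguments". drive_tool: Moves the arm, as the interface text tells. Its arguments: {"type":"object","properties":{"series":{"type":"array"},"hand":{"type":"number"},"newtons":{"type":"number"}},"required":["series"]}

```bash
mkdir -p pics; ls
cat > h.py <<'E'
import numpy as np, cv2
from bench import r, vision
from scipy.spatial.transform import Rotation as Ro
def snap(name, fn):
    s=r.read_state(); c=vision.camera(name)
    if 'mount' in c:
        M=np.eye(4); M[:3,:3]=Ro.from_quat(s['eef_rot']).as_matrix(); M[:3,3]=s['ee_pos']
        T=np.linalg.inv(M@np.array(c['mount'])); c['R'],c['t']=T[:3,:3],T[:3,3]
    np.savez('pics/'+fn+'.npz',**{k:np.array(c[k]) for k in('color','intrinsics','k1','R','t')})
    cv2.imwrite('pics/'+fn+'.png',cv2.cvtColor(np.array(c['color']),cv2.COLOR_RGB2BGR)); return c
def load(fn): return dict(np.load('pics/'+fn+'.npz'))
def unproj(c,px,z):
    K=c['intrinsics']; px=np.atleast_2d(px).astype(float); d=(px-[K[0,2],K[1,2]])/[K[0,0],K[1,1]]
    u=d.copy()
    for _ in range(30): u=d/(1+float(c['k1'])*(u**2).sum(1,keepdims=True))
    R,t=np.array(c['R']),np.array(c['t']); o=-R.T@t; v=np.c_[u,np.ones(len(u))]@R
    return o+v*((z-o[2])/v[:,2])[:,None]
def proj(c,X):
    X=np.atleast_2d(X)@np.array(c['R']).T+np.array(c['t']); u=X[:,:2]/X[:,2:]
    u=u*(1+float(c['k1'])*(u**2).sum(1,keepdims=True)); K=c['intrinsics']
    return u*[K[0,0],K[1,1]]+[K[0,2],K[1,2]]
E
python3 - <<'E'
from h import *
a=snap('top','top0');b=snap('side','side0')
print(r.read_state())
for c in(a,b): print(c['intrinsics'],c['k1'],-np.array(c['R']).T@np.array(c['t']))
E
```

```text
pics
{'time': 0.1, 'joint_positions': array([-1.26763732,  0.33281304, -0.06468381,  1.46085313,  0.02159392,
        1.34989878, -0.08849441]), 'joint_vel': array([-0.00112081, -0.00038444,  0.00013922, -0.0012321 , -0.00113856,
        0.00173443, -0.00095234]), 'joint_torque': array([ 1.27847652e-03, -6.24545360e+01,  2.42585078e-02, -3.90713453e+01,
       -6.15641079e-02,  3.66022065e-02,  8.23816663e-05]), 'ee_pos': array([0.19991042, 0.59177473, 0.20173275]), 'eef_rot': array([ 1.62156249e-01,  9.86764887e-01, -6.34166919e-04, -7.54115929e-05]), 'ft_force': array([ 0.63650106,  0.35483487, -0.08531252]), 'torque': array([-0.03749445,  0.0071999 ,  0.00164323]), 'grip_force': 0.0, 'width': 0.08717991372047142}
[[433.40368105   0.         258.18724773]
 [  0.         433.40368105 190.93708661]
 [  0.           0.           1.        ]] -0.03117167948885997 [ 0.25544814 -0.01881793  1.5968746 ]
[[423.92435949   0.         254.70173395]
 [  0.         423.92435949 187.76739828]
 [  0.           0.           1.        ]] -0.061930012871621094 [0.52730533 1.1279032  0.60932065]
```

View pics/top0.png

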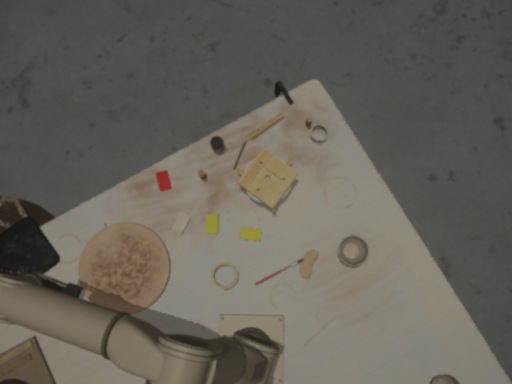

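View pics/side0.png

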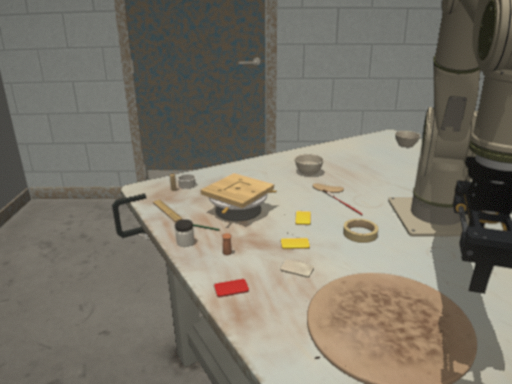

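The top view shows the bat at about (268,180), the grey tile at (181,222), and red and yellow look-alikes at (163,180), (211,223) and (251,234). The stamp is at (203,176), the jar at (218,145) and the bowl at (352,250).

Run:
```python
from h import *
c=load('top0')
for n,p,z in(('bat',(268,179),.081),('tile',(181,222),.008),('stamp',(203,175),.056),('jar',(218,144),.062),('bowl',(352,250),.055),('yel1',(211,223),.008),('yel2',(251,234),.008),('red',(163,180),.008)): print(n,unproj(c,p,z).round(3))
print(c['R'].round(2))
c=load('side0')
for n,p,z in(('bat',(238,189),.081),('tile',(297,269),.008)): print(n,unproj(c,p,z).round(3))
```

```text
bat [[ 0.592 -0.049  0.081]]
tile [[0.439 0.268 0.008]]
stamp [[0.607 0.188 0.056]]
jar [[0.724 0.137 0.062]]
bowl [[ 0.347 -0.351  0.055]]
yel1 [[0.438 0.157 0.008]]
yel2 [[0.401 0.008 0.008]]
red [[0.596 0.344 0.008]]
[[ 0.02 -1.    0.  ]
 [-0.98 -0.02 -0.19]
 [ 0.19  0.   -0.98]]
bat [[ 0.596 -0.024  0.081]]
tile [[0.441 0.28  0.008]]
```

>>> {"name": "drive_tool", "arguments": {"series": [[[2.4,-3.2,0.8],0],[[2.4,-3.2,0.8],0],[[2.4,-3.2,0.8],0],[[2.4,-3.2,0.8],0],[[2.4,-3.2,0.8],0],[[2.4,-3.2,0.8],0],[[2.4,-3.2,0.8],0],[[2.4,-3.2,0.8],0],[[2.4,-3.2,0.8],0],[[2.4,-3.2,0.8],0]], "hand": 0}}

```text
time: 1.35
ee_pos: [0.4405, 0.2709, 0.2825]
eef_rot: [0.162, 0.987, -0.0, -0.0]
ft_force: [0.8, 0.6, 0.6]
width: 0.087
grip_force: 0.0
```

Run:
```python
from h import *
print(np.array(vision.camera('wrist')['mount']).round(3)); c=snap('wrist','w1'); s=r.read_state();print(s['time'],s['ee_pos'],s['eef_rot'],r.finger_overhang)
print(c['intrinsics'],c['k1'],proj(c,[[.44,.27,.008],[.594,-.04,.081]]))
```

```text
[[ 0.    -0.968 -0.253  0.069]
 [ 1.    -0.     0.    -0.001]
 [-0.    -0.253  0.968 -0.182]
 [ 0.     0.     0.     1.   ]]
1.45 [0.44297987 0.26790892 0.2832464 ] [ 1.65615357e-01  9.86190033e-01 -8.23104595e-05  8.74862693e-04] 0.008
[[302.33235424   0.         252.94706599]
 [  0.         302.33235424 190.03934826]
 [  0.           0.           1.        ]] 0.005894119017262867 [[255.13328753 153.90061365]
 [ 92.03348829 325.98969426]]
```

View pics/w1.png

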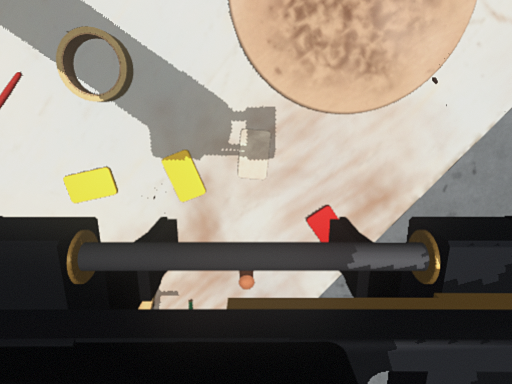

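The grey tile is at about (254,153), directly under the tool and half in shadow, with its long axis roughly vertical in the picture. Next I look at the bat.

>>> {"name": "drive_tool", "arguments": {"series": [[[2.2,-3.3,1.0],0],[[2.2,-3.3,1.0],0],[[2.2,-3.3,1.0],0],[[2.2,-3.3,1.0],0],[[2.2,-3.3,1.0],0],[[2.2,-3.3,1.0],0],[[2.2,-3.3,1.0],0],[[2.2,-3.3,1.0],0],[[2.2,-3.3,1.0],0],[[2.2,-3.3,1.0],0]], "hand": 1}}

```text
time: 2.7
ee_pos: [0.6606, -0.058, 0.3823]
eef_rot: [0.162, 0.987, 0.0, -0.0]
ft_force: [1.3, 0.2, 0.2]
width: 0.0017
grip_force: 0.0
```

Run:
```python
from h import *
c=snap('wrist','w2'); s=r.read_state();print(s['time'],s['ee_pos'],s['eef_rot'],s['width'])
i=cv2.imread('pics/w2.png'); cv2.imwrite('pics/w2b.png',cv2.resize(i[:300,60:460],None,fx=2,fy=2,interpolation=cv2.INTER_CUBIC))
```

```text
2.75 [ 0.66165946 -0.06346274  0.3820478 ] [ 1.64227535e-01  9.86421469e-01 -1.39651967e-03 -2.26602572e-04] 0.0004496742216579503
```

View pics/w2b.png

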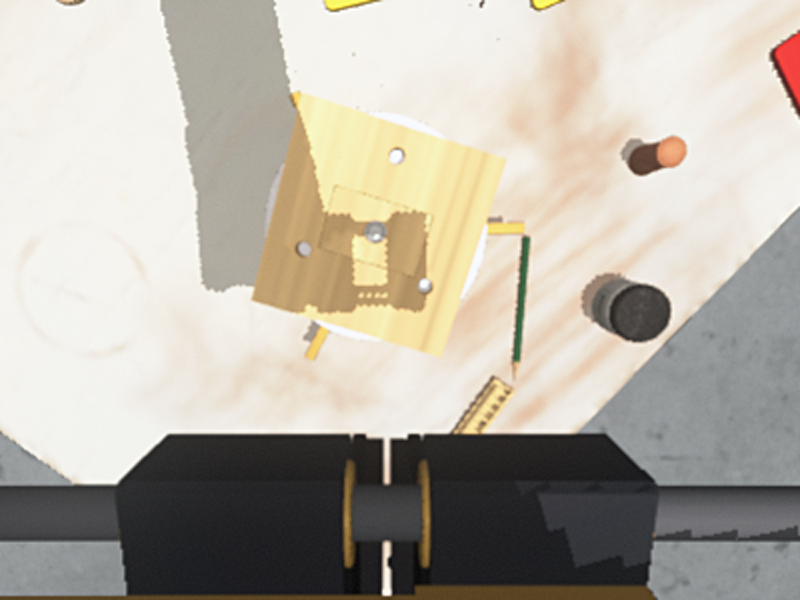

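The bat's corners in the crop are at (298,92), (506,157), (440,356) and (253,300). The holes are at (397,156), (304,248) and (425,286). The brass pointer tips are at (524,228), (310,357) and about (296,95).

Run:
```python
from h import *
c=load('w2'); f=lambda p:np.array(p,float)/2+[60,0]
C=unproj(c,f([(298,92),(506,157),(440,356),(253,300)]),.081)
print(C.round(4),np.linalg.norm(C-np.roll(C,1,0),axis=1).round(4)); m=C.mean(0);print('centre',m)
H=unproj(c,f([(397,156),(304,248),(425,286)]),.081)
hm=H.mean(0);d=H-hm;print('hole mean',hm,np.hypot(d[:,0],d[:,1]),np.degrees(np.arctan2(d[:,1],d[:,0])))
P=unproj(c,f([(524,228),(310,357),(296,95)]),.056);d=P-hm;print(P.round(4),np.hypot(d[:,0],d[:,1]),np.degrees(np.arctan2(d[:,1],d[:,0])))
print('edges',[np.degrees(np.arctan2(*(C[(i+1)%4]-C[i])[1::-1])) for i in range(4)])
o=proj(c,[[.6,0,.081]]);print(unproj(c,o,.081))
```

```text
[[ 0.4867 -0.0682  0.081 ]
 [ 0.5788  0.0643  0.081 ]
 [ 0.7093 -0.0284  0.081 ]
 [ 0.618  -0.1563  0.081 ]] [0.158  0.1614 0.1601 0.1571]
centre [ 0.59818683 -0.04715055  0.081     ]
hole mean [ 0.59866396 -0.04648738  0.081     ] [0.05739658 0.05723814 0.05764132] [144.62890618 -95.74520536  24.30571868]
[[ 0.6351  0.0687  0.056 ]
 [ 0.6803 -0.1342  0.056 ]
 [ 0.4826 -0.0721  0.056 ]] [0.12080756 0.11984747 0.11881876] [  72.42881812  -47.04719566 -167.55861347]
edges [np.float64(55.23421770747374), np.float64(-35.3855410960439), np.float64(-125.52352893549093), np.float64(146.14451555515987)]
[[6.00000000e-01 9.71445147e-17 8.10000000e-02]]
```

>>> {"name": "drive_tool", "arguments": {"series": [[[-1.9,0.21,-2.3],-10.6],[[-1.9,0.21,-2.3],-10.6],[[-1.9,0.21,-2.3],-10.6],[[-1.9,0.21,-2.3],-10.6],[[-1.9,0.21,-2.3],-10.6],[[-1.9,0.21,-2.3],-10.6],[[-1.9,0.21,-2.3],-10.6],[[-1.9,0.21,-2.3],-10.6],[[-1.9,0.21,-2.3],-10.6],[[-1.9,0.21,-2.3],-10.6]]}}

```text
time: 4.0
ee_pos: [0.4691, -0.0362, 0.1514]
eef_rot: [0.887, 0.462, -0.0, -0.0]
ft_force: [-0.5, -0.6, 0.4]
width: 0.0003
grip_force: 0.0
```

>>> {"name": "drive_tool", "arguments": {"series": [[[0,0,0],0],[[0,0,-2],0],[[0,0,-2],0],[[0,0,-2],0],[[0,0,-1],0],[[0,0,-1],0],[[0,0,0],0],[[0,0,0],0],[[0,0,0],0],[[0,0,0],0]]}}

```text
time: 5.25
ee_pos: [0.4702, -0.0368, 0.0728]
eef_rot: [0.886, 0.464, 0.0, 0.0]
ft_force: [0.7, 0.1, 0.8]
width: 0.0005
grip_force: 0.0
```

Run:
```python
from h import *
s=r.read_state();q=Ro.from_quat(s['eef_rot']).as_matrix();print(s['time'],s['ee_pos'],np.degrees(np.arctan2(q[1,1],q[0,1])),s['joint_positions'],s['ft_force'])
# push path: tool pose at bat turn a, standoff d
c0=np.array([.598,-.047]);prev=None
for a in (0,0,4,8,12,16,20,24,28,32,36,40,44,46,48,50):
    d=.030 if prev is None else .015
    n=np.radians(145+a); N=np.array([np.cos(n),np.sin(n)]); T=np.array([-N[1],N[0]])
    p=c0+(.08+d)*N+.065*T
    print(a,p.round(4), '' if prev is None else ((p-prev)*100).round(2)); prev=p
```

```text
5.25 [ 0.47023969 -0.0368179   0.07278543] -34.659860338945705 [-0.64051287  0.12093183  0.66467424  2.03769594 -0.08826146  1.00965288
 -0.53731405] [0.66854052 0.0801232  0.84484002]
0 [ 0.4706 -0.0372] 
0 [ 0.4829 -0.0458] [ 1.23 -0.86]
4 [ 0.4831 -0.0538] [ 0.02 -0.8 ]
8 [ 0.4838 -0.0618] [ 0.08 -0.8 ]
12 [ 0.4852 -0.0697] [ 0.13 -0.79]
16 [ 0.487  -0.0775] [ 0.19 -0.78]
20 [ 0.4894 -0.0852] [ 0.24 -0.77]
24 [ 0.4923 -0.0927] [ 0.29 -0.75]
28 [ 0.4958 -0.0999] [ 0.34 -0.73]
32 [ 0.4997 -0.1069] [ 0.39 -0.7 ]
36 [ 0.5041 -0.1136] [ 0.44 -0.67]
40 [ 0.509 -0.12 ] [ 0.49 -0.64]
44 [ 0.5143 -0.1261] [ 0.53 -0.6 ]
46 [ 0.5171 -0.1289] [ 0.28 -0.29]
48 [ 0.5201 -0.1317] [ 0.29 -0.28]
50 [ 0.5231 -0.1344] [ 0.3  -0.27]
```

>>> {"name": "drive_tool", "arguments": {"series": [[[0.6,-0.4,0],0],[[0.6,-0.45,0],0],[[0.0,-0.8,0],4],[[0.1,-0.8,0],4],[[0.15,-0.8,0],4],[[0.2,-0.8,0],4],[[0.2,-0.8,0],4],[[0.3,-0.75,0],4],[[0,0,0],0],[[0,0,0],0]]}}

```text
time: 6.5
ee_pos: [0.4916, -0.0928, 0.0724]
eef_rot: [0.77, 0.638, -0.0, -0.0]
ft_force: [0.2, 0.5, 0.2]
width: 0.0001
grip_force: 0.0
```

>>> {"name": "drive_tool", "arguments": {"series": [[[0.15,-0.37,0],2],[[0.2,-0.36,0],2],[[0.2,-0.35,0],2],[[0.2,-0.35,0],2],[[0.2,-0.35,0],2],[[0.2,-0.35,0],2],[[0.25,-0.32,0],2],[[0.25,-0.32,0],2],[[0,0,0],0],[[0,0,0],0]]}}

```text
time: 7.75
ee_pos: [0.5079, -0.1202, 0.0724]
eef_rot: [0.674, 0.739, 0.0, -0.0]
ft_force: [0.4, -0.4, 0.2]
width: 0.0005
grip_force: 0.0
```

Run:
```python
from h import *
c=snap('top','t2'); s=r.read_state();print(s['time'],s['ee_pos'],s['ft_force'])
c=snap('wrist','w3')
i=cv2.imread('pics/t2.png')[120:230,210:330]; j=cv2.imread('pics/w3.png')
cv2.imwrite('pics/w3b.png',np.hstack([cv2.resize(i,(400,367),interpolation=cv2.INTER_CUBIC),cv2.resize(j[:,:400],(382,367))]))
```

```text
7.8 [ 0.50792729 -0.12025828  0.07242947] [ 0.89681872 -0.80644046  0.19821042]
```

View pics/w3b.png

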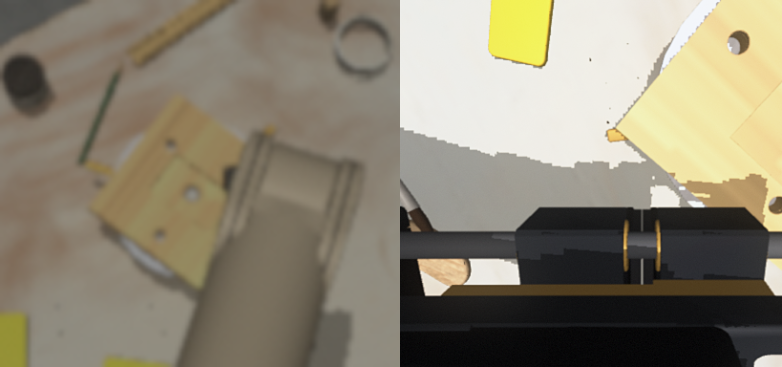

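The top view shows the bat unmoved: its corners are where they were and C0 is still over the pointer. The fingertips are thinner than I assumed, so they slipped past the corner. I measure what the wrist view gives.

Run:
```python
from h import *
c=load('w3');f=lambda p:(np.array(p,float)-[400,0])/[.955,.9557]
C=unproj(c,f([(618,131),(716,6),(692,197)]),.081);print(C.round(4))
for i in(1,2):print(np.degrees(np.arctan2(*(C[i]-C[0])[1::-1])))
P=unproj(c,f([(607,134)]),.056);print(P)
```

```text
[[ 0.4885 -0.0679  0.081 ]
 [ 0.5361  0.0028  0.081 ]
 [ 0.5379 -0.1046  0.081 ]]
56.096362401047415
-36.594911723326305
[[ 0.47940427 -0.07287635  0.056     ]]
```

>>> {"name": "drive_tool", "arguments": {"series": [[[0,0,2.5],-4],[[0,0,2.5],-4],[[-0.5,2.0,0],-4],[[-0.5,2.0,0],-4],[[-0.5,2.0,0],-4],[[-0.6,2.0,0],-4],[[-0.5,1.9,0],-4],[[0,0,-1.7],-4],[[0,0,-1.7],-4],[[0,0,-1.7],-4]]}}

```text
time: 9.1
ee_pos: [0.482, -0.0213, 0.071]
eef_rot: [0.886, 0.463, 0.0, -0.0]
ft_force: [0.7, -0.9, -0.6]
width: 0.0005
grip_force: 0.0
```

Run:
```python
from h import *
print(r.read_state()['ee_pos'])
c0=np.array([.598,-.047]);prev=None
for a in (0,0,4,8,12,16,20,24,28,32,36,40,44,48,52,56):
    d=.030 if prev is None else .010
    n=np.radians(145+a); N=np.array([np.cos(n),np.sin(n)]); T=np.array([-N[1],N[0]])
    p=c0+(.08+d)*N+.045*T
    print(a,p.round(4), '' if prev is None else ((p-prev)*100).round(2)); prev=p
```

```text
[ 0.48196717 -0.02129098  0.071025  ]
0 [ 0.4821 -0.0208] 
0 [ 0.4985 -0.0322] [ 1.64 -1.15]
4 [ 0.4977 -0.0392] [-0.08 -0.7 ]
8 [ 0.4974 -0.0462] [-0.03 -0.7 ]
12 [ 0.4976 -0.0533] [ 0.02 -0.7 ]
16 [ 0.4983 -0.0602] [ 0.07 -0.7 ]
20 [ 0.4994 -0.0672] [ 0.12 -0.69]
24 [ 0.5011 -0.074 ] [ 0.16 -0.68]
28 [ 0.5032 -0.0807] [ 0.21 -0.67]
32 [ 0.5058 -0.0872] [ 0.26 -0.65]
36 [ 0.5088 -0.0936] [ 0.3  -0.63]
40 [ 0.5123 -0.0997] [ 0.35 -0.61]
44 [ 0.5161 -0.1055] [ 0.39 -0.59]
48 [ 0.5204 -0.1111] [ 0.43 -0.56]
52 [ 0.5251 -0.1163] [ 0.47 -0.53]
56 [ 0.5301 -0.1213] [ 0.5  -0.49]
```

Push to about 20°, then look.

>>> {"name": "drive_tool", "arguments": {"series": [[[0.8,-0.55,0],0],[[0.8,-0.6,0],0],[[-0.1,-0.7,0],4],[[0,-0.7,0],4],[[0,-0.7,0],4],[[0.05,-0.7,0],4],[[0.1,-0.7,0],4],[[0,0,0],0],[[0,0,0],0],[[0,0,0],0]]}}

```text
time: 10.35
ee_pos: [0.4987, -0.0678, 0.0716]
eef_rot: [0.792, 0.611, 0.0, 0.0]
ft_force: [-0.2, 0.2, -0.2]
width: 0.0007
grip_force: 0.0
```

Run:
```python
from h import *
s=r.read_state();print(s['time'],s['ee_pos'],s['ft_force'])
c=snap('side','s3');c=snap('wrist','w4')
i=cv2.imread('pics/s3.png')[140:250,170:310]; j=cv2.imread('pics/w4.png')
cv2.imwrite('pics/w4b.png',np.hstack([cv2.resize(i,(400,314),interpolation=cv2.INTER_CUBIC),j[:314,:400]]))
```

```text
10.35 [ 0.49872087 -0.06777884  0.07163445] [-0.15781716  0.24769844 -0.22190251]
```

View pics/w4b.png

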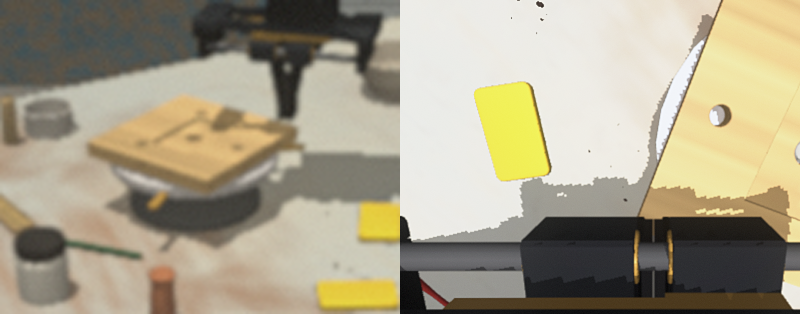

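The side view shows the finger behind the bat. In the wrist view the bat edge now runs from about (641,214) to (726,0).

Run:
```python
from h import *
c=load('w4')
C=unproj(c,[(241,214),(326,0)],.081);print(C.round(4));d=C[1]-C[0];an=np.arctan2(d[1],d[0]);print(np.degrees(an))
N=np.array([-np.sin(an),np.cos(an)]);print('edge dist',(C[:,:2]-[.598,-.047])@N,'tool dist',(r.read_state()['ee_pos'][:2]-[.598,-.047])@N)
H=unproj(c,[(320,116)],.081)-[.598,-.047,.081];print(np.linalg.norm(H),np.degrees(np.arctan2(H[0,1],H[0,0])))
```

```text
[[ 0.4935 -0.0582  0.081 ]
 [ 0.5652  0.0412  0.081 ]]
54.20543900132904
edge dist [0.07822168 0.07822168] tool dist 0.06846522539422237
0.05749058592182414 144.89450786680834
```

Run:
```python
from h import *
c=load('s3');f=lambda p:np.array(p,float)/2.857+[170,140]
print('corners',unproj(c,f([(88,148),(205,188),(297,130),(180,97)]),.081).round(3))
print('tip if z=.064',unproj(c,f([(288,116)]),.064).round(3))
X=[[.4987,-.0678,.064],[.4987,-.0678,.1],[.4867,-.0682,.081],[.5788,.0643,.081],[.7093,-.0284,.081],[.618,-.1563,.081],[.598,-.047,.081]]
print('side crop',((proj(c,X)-[170,140])*2.857).round(0))
t=load('t2');print('top crop',((proj(t,X)-[210,120])*3.33).round(0))
w=load('w4'); print('wrist tip',proj(w,X).round(0))
```

```text
corners [[ 0.705 -0.006  0.081]
 [ 0.58   0.087  0.081]
 [ 0.487 -0.049  0.081]
 [ 0.618 -0.142  0.081]]
tip if z=.064 [[ 0.495 -0.126  0.064]]
side crop [[286. 137.]
 [286. 107.]
 [297. 123.]
 [207. 178.]
 [ 87. 139.]
 [180.  92.]
 [193. 131.]]
top crop [[209. 285.]
 [210. 280.]
 [210. 294.]
 [ 88. 206.]
 [176.  91.]
 [293. 175.]
 [192. 191.]]
wrist tip [[253. 217.]
 [253. 239.]
 [235. 232.]
 [345. -60.]
 [620.  64.]
 [464. 306.]
 [412. 152.]]
```

Run:
```python
from h import *
c=load('s3');i=cv2.imread('pics/s3.png')[130:220,190:310]
i=cv2.resize(i,(800,600),interpolation=cv2.INTER_CUBIC)
X=[[.4987,-.0678,.064],[.4867,-.0682,.081],[.5788,.0643,.081],[.7093,-.0284,.081],[.618,-.1563,.081]]
for k,p in enumerate((proj(c,X)-[190,130])*6.667): cv2.circle(i,tuple(int(v) for v in p),5,(0,0,255) if k==0 else (255,0,0),2)
cv2.imwrite('pics/s3z.png',i)
w=load('w1');print('w1 tile',unproj(w,[(254,153)],.008));t=load('top0')
print(unproj(w,[(184,177),(247,282)],.008)); print('stamp w2',unproj(load('w2'),[(670/2+60,150/2)],.056),'jar',unproj(load('w2'),[(640/2+60,310/2)],.062))
c=load('side0');print('side stamp',unproj(c,[(227,236)],.056),'jar',unproj(c,[(184,227)],.062),'yel',unproj(c,[(295,243)],.008))
```

```text
w1 tile [[0.43814412 0.26881957 0.008     ]]
[[0.43799725 0.15429925 0.008     ]
 [0.6421828  0.18600714 0.008     ]]
stamp w2 [[0.61433091 0.19351651 0.056     ]] jar [[0.72951471 0.14142754 0.062     ]]
side stamp [[0.61331119 0.20561571 0.056     ]] jar [[0.72777703 0.17013871 0.062     ]] yel [[0.43703377 0.16254725 0.008     ]]
```

View pics/s3z.png

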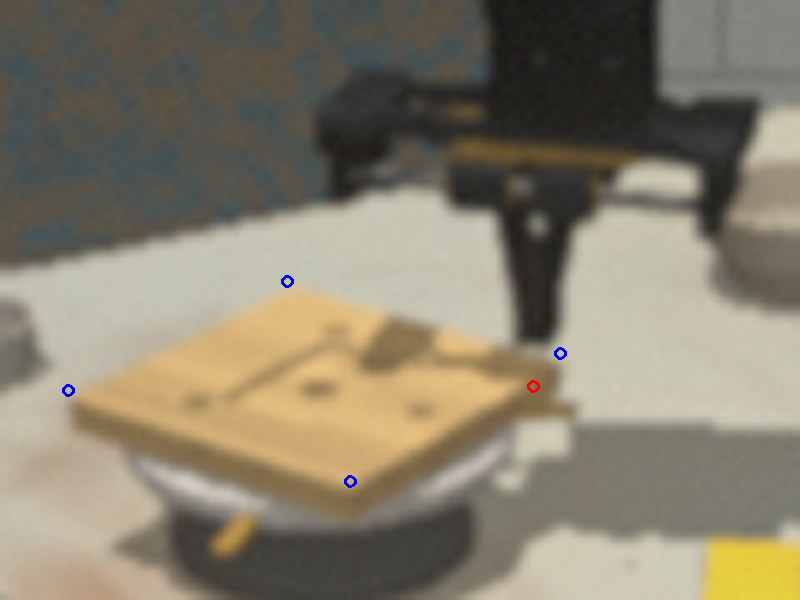

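The side view shows the fingertip at zoom pixel (535,340), above the bat's near corner rather than beside it. The tip therefore hangs about 2–3 cm higher than stated and passed over the bat. I push lower instead, at corner C1, where no pointer lies in the sweep.

>>> {"name": "drive_tool", "arguments": {"series": [[[0,0,3],0],[[0,0,3],0],[[2.1,2.9,0],-4],[[2.1,2.9,0],-4],[[2.1,2.9,0],-4],[[2.1,2.9,0],-4],[[2.2,2.8,0],-4],[[0,0,0],0],[[0,0,-2],0],[[0,0,-2],0]]}}

```text
time: 11.7
ee_pos: [0.6038, 0.075, 0.0899]
eef_rot: [0.886, 0.464, -0.0, -0.0]
ft_force: [0.3, -0.1, -0.7]
width: 0.0005
grip_force: 0.0
```

>>> {"name": "drive_tool", "arguments": {"series": [[[0,0,-1],0],[[0,0,-1],0],[[0,0,-1],0],[[0,0,-1],0],[[0,0,-0.6],0],[[0,0,0],0],[[0,0,0],0],[[0,0,0],0],[[0,0,0],0],[[0,0,0],0]]}}

```text
time: 12.95
ee_pos: [0.6046, 0.076, 0.0456]
eef_rot: [0.886, 0.464, 0.0, 0.0]
ft_force: [-0.3, -0.7, -0.3]
width: 0.0002
grip_force: 0.0
```

Run:
```python
from h import *
s=r.read_state();print(s['time'],s['ee_pos'],s['ft_force'])
c0=np.array([.598,-.047]);prev=None
for a in (0,0,4,8,12,16,20,24,28,32,36,40,44,48,52,56):
    d=.025 if prev is None else .0095
    n=np.radians(55+a); N=np.array([np.cos(n),np.sin(n)]); T=np.array([-N[1],N[0]])
    p=c0+(.08+d)*N+.065*T
    print(a,p.round(4), '' if prev is None else ((p-prev)*100).round(2)); prev=p
# side view of fingertip, before contact
c=snap('side','s4')
i=cv2.resize(cv2.imread('pics/s4.png')[130:220,190:310],(800,600),interpolation=cv2.INTER_CUBIC)
p=s['ee_pos']
for k in (.037,.057,.077,.097): 
    u=(proj(c,[p[0],p[1],k])[0]-[190,130])*6.667; print(k,u); cv2.circle(i,tuple(int(v) for v in u),3,(0,0,255),1)
cv2.imwrite('pics/s4z.png',i)
```

```text
12.95 [0.60458719 0.07597694 0.04557824] [-0.26538542 -0.7244742  -0.29549905]
0 [0.605  0.0763] 
0 [0.5961 0.0636] [-0.89 -1.27]
4 [0.5884 0.0632] [-0.77 -0.04]
8 [0.5807 0.0623] [-0.77 -0.09]
12 [0.5731 0.0608] [-0.76 -0.15]
16 [0.5657 0.0588] [-0.75 -0.2 ]
20 [0.5584 0.0563] [-0.73 -0.25]
24 [0.5513 0.0533] [-0.71 -0.3 ]
28 [0.5444 0.0498] [-0.69 -0.35]
32 [0.5378 0.0458] [-0.66 -0.4 ]
36 [0.5314 0.0414] [-0.63 -0.44]
40 [0.5254 0.0365] [-0.6  -0.49]
44 [0.5198 0.0312] [-0.56 -0.53]
48 [0.5145 0.0256] [-0.53 -0.56]
52 [0.5097 0.0196] [-0.49 -0.6 ]
56 [0.5052 0.0133] [-0.44 -0.63]
0.037 [290.59045194 586.92422908]
0.057 [289.13140691 545.03743466]
0.077 [287.65552564 502.54892126]
0.097 [286.16265496 459.44929084]
```

View pics/s4z.png

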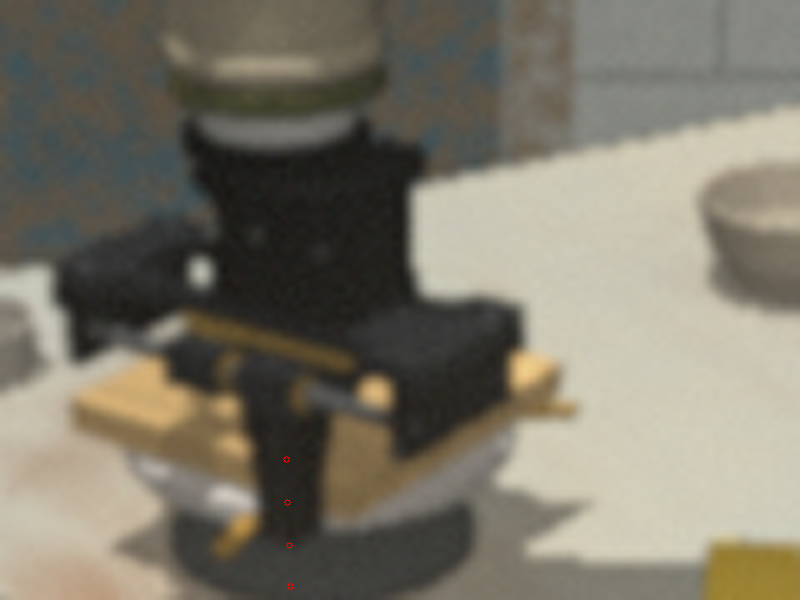

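The fingertip ends at zoom pixel (290,535), which is about 0.062–0.069 m high, roughly 3 cm above its stated place. I lower by 1.5 cm more, which is safe either way, and push.

>>> {"name": "drive_tool", "arguments": {"series": [[[0,0,-0.8],0],[[0,0,-0.7],0],[[-0.45,-0.6,0],0],[[-0.45,-0.65,0],0],[[-0.8,0,0],4],[[-0.8,-0.1,0],4],[[-0.75,-0.15,0],4],[[-0.75,-0.2,0],4],[[-0.75,-0.25,0],4],[[0,0,0],0]]}}

```text
time: 14.25
ee_pos: [0.5567, 0.056, 0.0308]
eef_rot: [0.792, 0.611, 0.0, -0.0]
ft_force: [-0.7, 0.5, -0.1]
width: 0.0007
grip_force: 0.0
```

```bash
cat >> h.py <<'E'
def batpose(c,z=.081,c0=(.598,-.047)):
    """fit bat by wood colour mask (rectified to world, 1mm/px)"""
    g=np.mgrid[-.13:.13:.001,-.13:.13:.001].reshape(2,-1).T+np.array(c0)
    p=proj(c,np.c_[g,np.full(len(g),z)]).astype(np.float32)
    return cv2.remap(np.array(c['color']),p[:,0].reshape(260,260),p[:,1].reshape(260,260),cv2.INTER_LINEAR)
E
python3 - <<'E'
from h import *
s=r.read_state();print(s['time'],s['ee_pos'],s['ft_force'])
a=load('top0');b=snap('top','t5');w=snap('wrist','w5')
ims=[cv2.resize(batpose(k),(390,390)) for k in(b,w)]
cv2.imwrite('pics/w5b.png',cv2.cvtColor(np.hstack(ims),cv2.COLOR_RGB2BGR))
E
```

```text
14.25 [0.55667631 0.05598281 0.03080152] [-0.65532143  0.46132015 -0.12568636]
```

View pics/w5b.png

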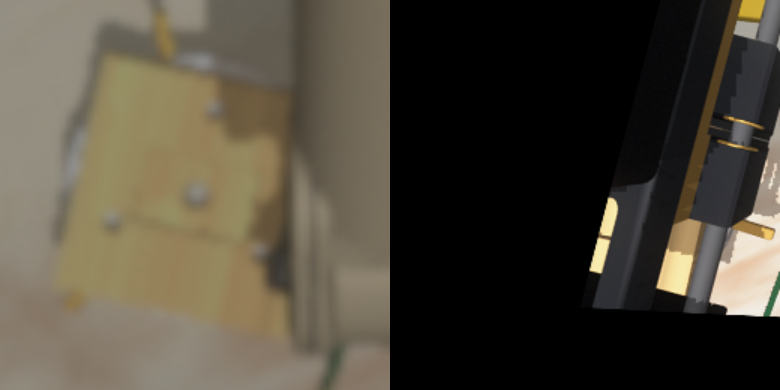

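The rectified top view (left half) shows the bat turned. Its holes are at (213,108), (110,222) and (258,250) about the centre (196,195), so they now stand at 48° mod 120. That leaves 24° to go.

>>> {"name": "drive_tool", "arguments": {"series": [[[-0.7,-0.3,0],4],[[-0.7,-0.35,0],4],[[-0.65,-0.4,0],4],[[-0.65,-0.45,0],4],[[-0.3,-0.24,0],2],[[-0.15,-0.12,0],1],[[-0.15,-0.12,0],1],[[-0.15,-0.12,0],1],[[-0.15,-0.13,0],1],[[0,0,0],0]]}}

```text
time: 15.6
ee_pos: [0.5207, 0.0339, 0.0303]
eef_rot: [0.66, 0.751, -0.0, -0.0]
ft_force: [-0.1, 0.7, 0.4]
width: 0.0007
grip_force: 0.3
```

>>> {"name": "drive_tool", "arguments": {"series": [[[-0.1,-0.1,0],0],[[-0.1,-0.1,0],1],[[-0.07,-0.07,0],0],[[-0.07,-0.07,0],1],[[0,0,0],0],[[0,0,0],0],[[0,0,0],0],[[0,0,0],0],[[0,0,0],0],[[0,0,0],0]]}}

```text
time: 16.85
ee_pos: [0.5176, 0.0308, 0.0305]
eef_rot: [0.647, 0.762, 0.0, 0.0]
ft_force: [-0.1, 0.2, 0.7]
width: 0.0002
grip_force: 0.0
```

Run:
```python
from h import *
s=r.read_state();print(s['time'],s['ee_pos'],s['ft_force'],s['torque'])
b=snap('top','t6')
g=cv2.cvtColor(batpose(b,.076),cv2.COLOR_RGB2HSV)
m=((g[...,1]>70)&(g[...,2]>60)&(g[...,0]<32)).astype(np.uint8)
h=load('t5');
for z,im in((.081,load('t5')),(.076,b)):
    q=cv2.cvtColor(batpose(im,z),cv2.COLOR_RGB2GRAY).astype(float)
    # score hole pattern angle: dark/bright contrast vs local wood using saturation
    S=cv2.GaussianBlur(cv2.cvtColor(batpose(im,z),cv2.COLOR_RGB2HSV)[...,1].astype(np.float32),(0,0),3)
    best=[]
    for cx in range(124,138,1):
      for cy in range(124,138,1):
        for a in np.arange(0,120,1.):
            an=np.radians(a+np.array([0,120,240])); x=cx+58*np.cos(an);y=cy+58*np.sin(an)
            best.append((S[x.astype(int),y.astype(int)].sum()+S[cx,cy],cx-130,cy-130,a))
    best.sort();print(best[:5])
```

```text
16.85 [0.51762051 0.03078147 0.0304626 ] [-0.11923086  0.23653656  0.74365517] [-0.05165703  0.02502784 -0.00051999]
[(np.float32(203.21233), -1, 1, np.float64(48.0)), (np.float32(205.08176), -1, 0, np.float64(48.0)), (np.float32(205.29251), -1, 1, np.float64(47.0)), (np.float32(205.60101), 0, 1, np.float64(48.0)), (np.float32(206.86147), -2, 1, np.float64(48.0))]
[(np.float32(229.99246), -1, 1, np.float64(70.0)), (np.float32(230.52968), -1, 1, np.float64(71.0)), (np.float32(230.58543), 0, 1, np.float64(70.0)), (np.float32(230.70155), -1, 2, np.float64(70.0)), (np.float32(231.07964), -1, 2, np.float64(71.0))]
```

>>> {"name": "drive_tool", "arguments": {"series": [[[-0.05,-0.06,0],0],[[0,0,0],0],[[-0.05,-0.06,0],0],[[0,0,0],0],[[-0.05,-0.06,0],1],[[0,0,0],0],[[-0.05,-0.06,0],0],[[0,0,0],0],[[-0.05,-0.06,0],0],[[0,0,0],0]]}}

```text
time: 18.15
ee_pos: [0.5151, 0.0277, 0.0305]
eef_rot: [0.641, 0.768, 0.0, -0.0]
ft_force: [0.0, 1.4, 0.3]
width: 0.0001
grip_force: 0.7
```

```bash
cat >> h.py <<'E'
def holes(im,z):
    S=cv2.GaussianBlur(cv2.cvtColor(batpose(im,z),cv2.COLOR_RGB2HSV)[...,1].astype(np.float32),(0,0),3); best=[]
    for cx in range(124,138):
      for cy in range(124,138):
        for a in np.arange(0,120,.5):
            an=np.radians(a+np.array([0,120,240])); x=cx+58*np.cos(an);y=cy+58*np.sin(an)
            best.append((float(S[x.astype(int),y.astype(int)].sum()+S[cx,cy]),cx-130,cy-130,float(a)))
    return sorted(best)[:3]
E
python3 - <<'E'
from h import *
s=r.read_state();print(s['time'],s['ee_pos'],s['ft_force'])
print(holes(snap('top','t7'),.076),holes(load('t7'),.081))
E
```

```text
18.15 [0.5150553  0.02771471 0.03046833] [0.04368299 1.37670834 0.2856667 ]
[(229.59381103515625, -1, 1, 72.5), (229.76522827148438, -1, 1, 72.0), (230.12388610839844, -1, 1, 71.5)] [(230.3438262939453, -2, 1, 72.5), (230.4608612060547, -2, 2, 72.0), (230.4884033203125, -2, 1, 72.0)]
```

>>> {"name": "drive_tool", "arguments": {"series": [[[-0.05,-0.06,0],0],[[0,0,0],0],[[-0.05,-0.06,0],0],[[0,0,0],0],[[-0.05,-0.06,0],0],[[0,0,0],0],[[-0.05,-0.06,0],0],[[0,0,0],0],[[0,0,0],0],[[0,0,0],0]]}}

```text
time: 19.45
ee_pos: [0.5132, 0.0254, 0.0305]
eef_rot: [0.641, 0.768, 0.0, 0.0]
ft_force: [0.4, 2.4, 0.6]
width: 0.0004
grip_force: 1.0
```

Run:
```python
from h import *
s=r.read_state();print(s['time'],s['ee_pos'],s['ft_force'])
print(holes(snap('top','t8'),.076))
```

```text
19.45 [0.5131598  0.02542647 0.03048905] [0.41703523 2.36510344 0.62038036]
[(226.2279052734375, -1, 1, 74.0), (226.2279052734375, -1, 1, 74.5), (227.11581420898438, -1, 1, 73.0)]
```

>>> {"name": "drive_tool", "arguments": {"series": [[[-0.3,1.2,0],0],[[-0.4,1.6,0],0],[[0,0,5],0],[[0,0,5],0],[[1.5,-1.0,4],0],[[2.4,-2.0,4],0],[[3.0,-2.0,4],0],[[3.0,-2.0,4],0],[[3.0,-2.0,4],0],[[2.4,-2.0,2],0]]}}

```text
time: 20.75
ee_pos: [0.6604, -0.0557, 0.3525]
eef_rot: [0.64, 0.768, 0.001, 0.001]
ft_force: [0.1, 0.7, 0.4]
width: 0.0006
grip_force: 0.0
```

Run:
```python
from h import *
for k in range(4): w=snap('wrist','w9')
s=r.read_state();print(s['time'],s['ee_pos'])
t=snap('top','t9');side=snap('side','s9')
print('w',holes(w,.076),holes(w,.081));print('t',holes(t,.076))
a=cv2.resize(batpose(w,.076),(390,390));b=cv2.resize(np.array(side['color'])[145:225,185:287],(410,390*1),interpolation=cv2.INTER_CUBIC)
cv2.imwrite('pics/w9b.png',cv2.cvtColor(np.hstack([a,b]),cv2.COLOR_RGB2BGR))
```

```text
20.95 [ 0.6590918  -0.05586383  0.34967043]
w [(99.45294952392578, 2, 1, 74.0), (99.45294952392578, 2, 1, 74.5), (100.44258117675781, 2, 0, 74.0)] [(108.67150115966797, 3, 1, 74.0), (108.67150115966797, 3, 1, 74.5), (110.69684600830078, 2, 1, 74.0)]
t [(218.99594116210938, -5, 7, 33.0), (219.02630615234375, -5, 7, 32.0), (219.0336151123047, -4, 7, 33.0)]
```

View pics/w9b.png

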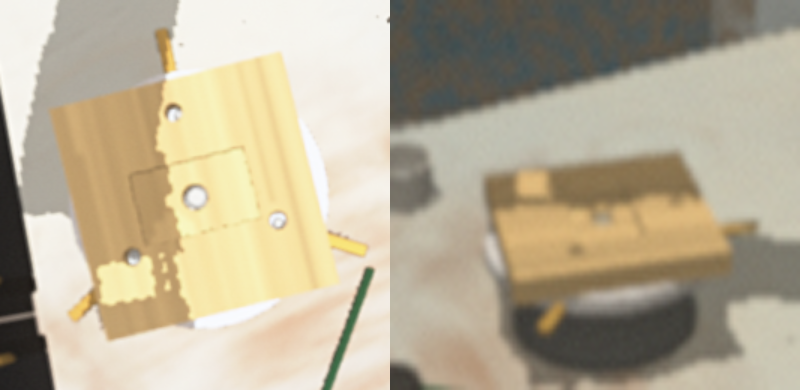

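In the rectified view (left), the bat's corners are at (52,107), (280,52), (340,285) and (108,340), with bright peg tips inside the holes. At seated height the sides come to 159 mm. The bat is seated, centred at about (0.598,-0.047), with yaw about 104°. Next is the tile, measured numerically because all ten views are used.

>>> {"name": "drive_tool", "arguments": {"series": [[[-1.4,1.8,-0.5],0],[[-1.4,1.8,-0.5],0],[[-1.4,1.8,-0.5],0],[[-1.4,1.8,-0.5],0],[[-1.4,1.8,-0.5],0],[[-1.4,1.8,-0.5],0],[[-1.4,1.8,-0.5],0],[[-1.4,1.8,-0.5],0],[[-1.4,1.6,-0.5],0],[[-1.4,1.6,-0.5],0]], "hand": 0}}

```text
time: 22.3
ee_pos: [0.5173, 0.1208, 0.2999]
eef_rot: [0.64, 0.769, -0.0, -0.0]
ft_force: [0.4, -1.2, -0.2]
width: 0.0852
grip_force: 0.0
```

Run:
```python
from h import *
for k in range(3): w=snap('wrist','w10')
s=r.read_state();print(s['time'],s['ee_pos'],s['width'])
print(proj(w,[[.438,.269,.008]]))
im=batpose(w,.008,(.438,.269))
hsv=cv2.cvtColor(im,cv2.COLOR_RGB2HSV)
for row in range(70,191,8): print(' '.join('%3d/%3d'%(hsv[row,c,1],hsv[row,c,2]) for c in range(70,191,8)))
```

```text
22.45 [0.51774251 0.12085365 0.30016733] 0.08691311541430208
[[218.64666     46.34195903]]
 20/226  19/226  19/228  16/229  14/230  14/231  19/230  18/231  19/229  21/229  25/227  26/227  26/227  22/227   0/  0   0/  0
 20/228  18/229  18/228  14/230  18/230  15/231  18/232  19/230  21/229  26/227  29/226  25/228  26/227  25/226   0/  0   0/  0
 19/227  20/228  19/229  19/229  20/229  20/229  21/229  23/228  26/227  33/225  33/224  27/226  27/227  28/226  27/191   0/  0
 24/226  28/225  26/226  24/226  19/229  21/229  26/217  37/228  31/214  25/227  29/226  29/226  26/227  25/227  25/226   0/  0
 25/226  32/223  33/222  35/221  31/225  23/228  38/195  34/231  38/228  34/231  29/229  33/226  33/222  37/221  41/219   0/  0
 26/226  27/223  31/223  34/223  33/223  28/228  19/236  21/234  26/233  24/234  16/234  17/235  46/215  47/216  37/220   0/  0
 26/224  27/226  32/223  34/222  34/225  37/188  13/238  15/237  32/232  35/229  33/232  31/227  37/221  36/220  35/221   0/  0
 25/225  26/224  33/221  39/218  37/222  14/239  17/235  25/233  32/233  33/233  32/233  34/223  31/223  32/221  
[... 338 characters left out ...]
/234  25/234  27/226  30/223  32/226  32/226  34/226  29/225
 29/223  27/224  27/225  27/208  29/236  29/234  26/234  27/234  26/234  29/220  21/227  27/227  32/226  32/224  30/220  29/221
 30/222  24/224  24/226  27/226  26/226  31/199  31/234  30/233  25/234  30/223  28/222  30/221  32/220  35/219  37/219  43/216
 27/226  23/224  22/227  27/225  28/224  28/226  28/226  32/205  33/216  37/218  38/217  41/216  47/215  51/213  51/213  42/219
 26/224  20/226  25/226  28/224  34/223  33/223  36/221  37/221  36/221  37/220  40/216  44/215  47/215  46/215  42/215  34/218
 20/226  24/226  29/223  35/221  35/221  33/223  31/221  35/219  35/220  38/219  39/218  36/220  33/219  32/220  33/219  34/218
```

```bash
cat > tile.py <<'E'
from h import *
def tile(w,c0,z=.008,lo=231):
    im=batpose(w,z,c0); v=cv2.medianBlur(cv2.cvtColor(im,cv2.COLOR_RGB2HSV)[...,2],5)
    m=cv2.morphologyEx((v>lo).astype(np.uint8),cv2.MORPH_OPEN,np.ones((5,5)))
    n,l,st,ce=cv2.connectedComponentsWithStats(m); k=1+np.argmax(st[1:,4]); 
    (cx,cy),(a,b),_=R=cv2.minAreaRect(np.argwhere(l==k)[:,::-1].astype(np.float32)); B=cv2.boxPoints(R)
    e=max((B[1]-B[0],B[2]-B[1]),key=np.linalg.norm)
    return dict(x=c0[0]-.13+cy/1e3,y=c0[1]-.13+cx/1e3,size=(a,b),area=st[k,4],long_az=np.degrees(np.arctan2(e[0],e[1]))%180)
E
python3 - <<'E'
from tile import *
w=load('w10')
for lo in(230,231,232): print(lo,tile(w,(.438,.269),lo=lo))
E
```

```text
230 {'x': 0.4399246520996094, 'y': 0.2675342407226563, 'size': (41.95961380004883, 71.75343322753906), 'area': np.int32(2721), 'long_az': np.float32(155.55605)}
231 {'x': 0.439948486328125, 'y': 0.26738470458984376, 'size': (41.687591552734375, 71.31181335449219), 'area': np.int32(2603), 'long_az': np.float32(155.9245)}
232 {'x': 0.437, 'y': 0.157, 'size': (72.0, 36.0), 'area': np.int32(2532), 'long_az': np.float32(0.0)}
```

>>> {"name": "drive_tool", "arguments": {"series": [[[-0.78,1.46,-1.8],5.5],[[-0.78,1.46,-1.8],5.5],[[-0.78,1.46,-1.8],5.5],[[-0.78,1.46,-1.8],5.5],[[-0.78,1.46,-1.8],5.5],[[-0.78,1.46,-1.8],5.5],[[-0.78,1.46,-1.8],5.5],[[-0.78,1.46,-1.8],5.5],[[-0.78,1.46,-1.8],5.5],[[-0.78,1.46,-1.8],5.5]]}}

```text
time: 23.7
ee_pos: [0.4412, 0.2653, 0.12]
eef_rot: [0.212, 0.977, 0.0, 0.0]
ft_force: [-0.3, 0.9, -0.2]
width: 0.0871
grip_force: 0.0
```

>>> {"name": "drive_tool", "arguments": {"series": [[[0,0,-2],0],[[0,0,-2],0],[[0,0,-1.5],0],[[0,0,-1.5],0],[[0,0,-1.0],0],[[0,0,-1.0],0],[[0,0,-0.5],0],[[0,0,-0.3],0],[[0,0,0],0],[[0,0,0],0]]}}

```text
time: 24.95
ee_pos: [0.4413, 0.2655, 0.0228]
eef_rot: [0.214, 0.977, 0.0, 0.0]
ft_force: [-0.7, 0.6, 0.5]
width: 0.0871
grip_force: 0.0
```

Run:
```python
from tile import *
w=snap('wrist','w11'); s=r.read_state(); print(s['time'],s['ee_pos'],s['ft_force'],s['joint_positions'].round(2))
q=Ro.from_quat(s['eef_rot']).as_matrix();print(np.degrees(np.arctan2(q[1,1],q[0,1])))
# side view: lowest dark pixel rows near the fingers
c=snap('side','s11'); y=s['eef_rot']; u=q[:,1]
g=cv2.cvtColor(np.array(c['color']),cv2.COLOR_RGB2GRAY)
for sg in(-1,1):
    for z in(.0,.03,.06): print(sg,z,proj(c,s['ee_pos']*[1,1,0]+[0,0,z]+sg*.05*u).round(1))
p=proj(c,s['ee_pos']*[1,1,0]+[0,0,.02])[0].astype(int)
for row in range(p[1]-26,p[1]+14,2): print(row,g[row,p[0]-44:p[0]+45:4])
print(p)
```

```text
25.0 [0.4413143  0.26549074 0.02279286] [ 0.84272823  0.34833458 -1.14067229] [-0.83  0.28  0.22  1.95 -0.07  0.92  0.57]
65.33338710179632
-1 0.0 [[303.1 257.7]]
-1 0.03 [[303.6 247.7]]
-1 0.06 [[304.  237.4]]
1 0.0 [[288.9 279.4]]
1 0.03 [[289.2 268.9]]
1 0.06 [[289.5 258.1]]
235 [172 179 187 193 120  46  49  49  52  52  52  57  56  57  98 208 210 210
 208 209 207 209 210]
237 [179 183 185 193 159  54  48  48  46  48  52  52  47  52 116 208 207 211
 210 210 211 200 157]
239 [176 183 181 184 158  61  49  45  48  45  45  45  45  50 120 208 208 209
 210 209 197 136 126]
241 [167 172 175 176 148  47  47  44  45  48  46  45  42  49 121 207 208 208
 205 156 129 126 125]
243 [165 166 168 166 161  78  48  44  49  45  46  53  42  47 102 204 206 196
 151 123 122 122 126]
245 [176 167 168 168 170 164 136  82  46  47  46  61  43  90 118 164 167 135
 124 122 123 123 126]
247 [185 177 171 174 174 181 181 163  86  44  45  42  49 133 128 123 122 123
 123 125 122 124 125]
249 [196 194 183 182 184 187 187 182 119  45  42  91  65 125 123 125 127 124
 127 126 126 125 125]
251 [206 207 202 196 195 195 
[... 468 characters left out ...]
1 [213 213 211 203 198 196 200 202 168  48  46 119 119 119 121 124 128 127
 129 131 128 127 126]
263 [212 213 212 204 198 195 195 198 171  46  45 126 127 125 121 125 129 130
 128 128 129 126 163]
265 [213 212 212 204 197 197 196 195 201 104  66 130 126 130 123 122 125 130
 129 129 130 172 212]
267 [210 212 212 207 198 195 195 193 190 154 172 194 142 125 123 123 127 128
 129 131 174 214 210]
269 [207 208 211 209 198 194 192 167 148 134 204 205 197 160 127 115 126 128
 132 190 215 213 214]
271 [204 204 208 210 201 195 192 179 126 129 195 206 205 201 132 116 123 151
 197 213 211 212 213]
273 [197 200 209 209 200 192 192 178 131 116 144 156 198 167 136 130 160 201
 208 211 210 211 214]
[296 261]
```

>>> {"name": "drive_tool", "arguments": {"series": [[[0,0,-0.6],0],[[0,0,-0.6],0],[[0,0,0],0],[[0,0,-0.2],0],[[0,0,-0.2],0],[[0,0,-0.2],0],[[0,0,0],0],[[0,0,0],0],[[0,0,0],0],[[0,0,0],0]]}}

```text
time: 26.3
ee_pos: [0.4411, 0.2654, 0.0045]
eef_rot: [0.214, 0.977, 0.0, 0.0]
ft_force: [-0.7, -0.2, -0.8]
width: 0.0874
grip_force: 0.0
```

>>> {"name": "drive_tool", "arguments": {"series": [[[0,0,-0.5],0],[[0,0,-0.5],0],[[0,0,0],0],[[0,0,-0.2],0],[[0,0,0],0],[[0,0,-0.2],0],[[0,0,0],0],[[0,0,0],0],[[0,0,0],0],[[0,0,0],0]]}}

```text
time: 27.55
ee_pos: [0.4411, 0.2654, -0.0095]
eef_rot: [0.214, 0.977, 0.0, -0.0]
ft_force: [0.9, 0.7, 0.3]
width: 0.0872
grip_force: 0.0
```

>>> {"name": "drive_tool", "arguments": {"series": [[[0,0,-0.2],0],[[0,0,0],0],[[0,0,-0.2],0],[[0,0,0],0],[[0,0,-0.1],0],[[0,0,0],0],[[0,0,-0.1],0],[[0,0,0],0],[[0,0,0],0],[[0,0,0],0]]}}

```text
time: 28.8
ee_pos: [0.4411, 0.2654, -0.0155]
eef_rot: [0.214, 0.977, 0.0, 0.0]
ft_force: [-0.3, -0.3, 0.0]
width: 0.0872
grip_force: 0.0
```

>>> {"name": "drive_tool", "arguments": {"series": [[[0,0,-0.1],0],[[0,0,0],0],[[0,0,-0.1],0],[[0,0,0],0],[[0,0,-0.1],0],[[0,0,0],0],[[0,0,-0.1],0],[[0,0,0],0],[[0,0,0],0],[[0,0,0],0]]}}

```text
time: 30.05
ee_pos: [0.4411, 0.2654, -0.0195]
eef_rot: [0.214, 0.977, 0.0, 0.0]
ft_force: [0.2, -0.8, -0.1]
width: 0.0866
grip_force: 0.0
```

>>> {"name": "drive_tool", "arguments": {"series": [[[0,0,-0.1],0],[[0,0,-0.1],0],[[0,0,-0.1],0],[[0,0,-0.1],0],[[0,0,0],0],[[0,0,0],0],[[0,0,0],0],[[0,0,0],0],[[0,0,0],0],[[0,0,0],0]]}}

```text
time: 31.3
ee_pos: [0.4412, 0.2654, -0.0199]
eef_rot: [0.214, 0.977, 0.0, -0.001]
ft_force: [-18.5, -12.6, 55.0]
width: 0.0873
grip_force: 27.3
```

Contact is at TCP z = -0.0198, so the tips sit 20 mm above the TCP reading. I rise so the tips are 5 mm above the table, then close.

>>> {"name": "drive_tool", "arguments": {"series": [[[0,0,0.4],0],[[0,0,0.5],0],[[0,0,0],0],[[0,0,0],0],[[0,0,0],0],[[0,0,0],0],[[0,0,0],0],[[0,0,0],0],[[0,0,0],0],[[0,0,0],0]]}}

```text
time: 32.55
ee_pos: [0.4411, 0.2653, -0.0145]
eef_rot: [0.214, 0.977, 0.0, -0.0]
ft_force: [-0.7, -0.5, -0.5]
width: 0.0869
grip_force: 0.0
```

>>> {"name": "drive_tool", "arguments": {"series": [[[0,0,0],0],[[0,0,0],0],[[0,0,0],0],[[0,0,0],0],[[0,0,0],0],[[0,0,0],0],[[0,0,0],0],[[0,0,0],0],[[0,0,0],0],[[0,0,0],0]], "hand": 1, "newtons": 20}}

```text
time: 33.8
ee_pos: [0.4412, 0.2654, -0.0145]
eef_rot: [0.214, 0.977, 0.0, 0.0]
ft_force: [0.1, 0.9, -0.2]
width: 0.0446
grip_force: 20.0
```

>>> {"name": "drive_tool", "arguments": {"series": [[[0,0,2],0],[[0,0,4],0],[[0,0,4],0],[[2.0,-4.0,1],-6],[[2.0,-4.0,1],-6],[[2.0,-4.0,0],-6],[[2.0,-4.0,0],-6],[[2.0,-4.0,0],-6],[[2.0,-4.0,0],-6],[[2.0,-4.0,0],-6]]}}

```text
time: 35.05
ee_pos: [0.5815, -0.0159, 0.1054]
eef_rot: [0.551, 0.835, 0.0, -0.0]
ft_force: [0.9, -0.3, 0.3]
width: 0.0446
grip_force: 20.0
```

>>> {"name": "drive_tool", "arguments": {"series": [[[0.6,-1.2,0],-3],[[0.6,-1.2,0],-3],[[0.6,-1.0,0],-3.3],[[0,0,0],0],[[0,0,0],0],[[0,0,0],0],[[0,0,-1],0],[[0,0,-1],0],[[0,0,0],0],[[0,0,0],0]]}}

```text
time: 36.3
ee_pos: [0.5991, -0.0487, 0.0854]
eef_rot: [0.615, 0.788, -0.0, 0.0]
ft_force: [0.3, -1.0, -0.5]
width: 0.0445
grip_force: 20.0
```

Run:
```python
from h import *
w=snap('wrist','w12'); s=r.read_state();q=Ro.from_quat(s['eef_rot']).as_matrix();A=np.degrees(np.arctan2(q[1,1],q[0,1]))
print(s['time'],s['ee_pos'],A,s['width'],s['grip_force'])
ttop=s['ee_pos'][2]+.020+.003; ux,uy=q[:2,0],q[:2,1]
def prof(lat,z):
    d=np.arange(.01,.11,.003); P=np.array([[*(s['ee_pos'][:2]+ux*a+uy*lat),z] for a in d]); p=proj(w,P)
    im=cv2.remap(np.array(w['color']),p[:,0].astype(np.float32)[None],p[:,1].astype(np.float32)[None],cv2.INTER_LINEAR)[0]
    print(lat,z);print((d*1e3).round().astype(int));print(p[:,1].astype(int));print(im.tolist())
for lat in(-.012,.012): prof(lat,ttop)
print(holes(w,.076))
```

```text
36.35 [ 0.5992838  -0.0487846   0.08567495] 14.02740420092165 0.04476789519026554 19.99986380338669
-0.012 0.10867495087461722
[ 10  13  16  19  22  25  28  31  34  37  40  43  46  49  52  55  58  61
  64  67  70  73  76  79  82  85  88  91  94  97 100 103 106 109]
[219 214 208 203 198 193 187 182 177 171 166 160 154 149 143 137 131 125
 119 113 107 101  95  88  82  76  69  63  56  49  42  36  29  22]
[[187, 178, 159], [191, 180, 161], [190, 180, 161], [186, 174, 156], [187, 175, 157], [184, 172, 153], [248, 242, 230], [241, 232, 216], [243, 235, 219], [245, 237, 224], [151, 128, 97], [232, 213, 152], [244, 221, 159], [247, 231, 169], [245, 223, 161], [243, 219, 157], [247, 228, 165], [246, 227, 164], [239, 212, 152], [244, 221, 160], [247, 231, 172], [247, 235, 178], [247, 233, 177], [248, 247, 251], [248, 249, 252], [243, 240, 235], [245, 240, 231], [244, 239, 230], [244, 240, 231], [244, 238, 229], [243, 237, 227], [242, 236, 226], [242, 235, 223], [241, 232, 218]]
0.012 0.10867495087461722
[ 10  13  16  19  22  25  28  31  34  37  40  43  46  49  52  55  58  61
  64  67  70  73  
[... 176 characters left out ...]
6  29  22]
[[237, 226, 206], [174, 163, 144], [172, 159, 141], [212, 196, 176], [169, 156, 138], [179, 166, 148], [181, 168, 149], [243, 244, 231], [247, 249, 239], [248, 248, 239], [151, 127, 97], [248, 242, 186], [244, 221, 159], [247, 230, 169], [246, 225, 162], [243, 219, 157], [247, 228, 166], [246, 226, 163], [239, 212, 151], [242, 218, 157], [247, 231, 172], [247, 235, 178], [248, 235, 178], [248, 247, 251], [248, 250, 252], [243, 236, 226], [244, 237, 225], [245, 238, 227], [244, 239, 230], [245, 240, 231], [245, 240, 232], [245, 240, 232], [244, 240, 232], [245, 241, 233]]
[(139.03768920898438, -6, -3, 105.5), (139.03768920898438, -6, -3, 106.0), (139.04843139648438, -6, -4, 105.5)]
```

Run:
```python
from h import *
w=load('w12'); e=np.array([.5993,-.0488]);A=np.radians(14.03);uy=np.array([np.cos(A),np.sin(A)]);ux=np.array([-uy[1],uy[0]])
img=np.array(w['color'])
def line(start,dirv,d,z):
    P=np.c_[e+start+np.outer(d,dirv),np.full(len(d),z)];p=proj(w,P).astype(np.float32)
    return cv2.remap(img,p[:,:1],p[:,1:],cv2.INTER_LINEAR)[:,0].astype(int)
d=np.arange(.034,.043,.0005);Lt=[]
for lat in(-.012,-.006,0,.006,.012):
    v=line(lat*uy,ux,d,.1087).sum(1); te=d[np.argmin(np.diff(v))]
    D=np.arange(.068,.092,.0005); b=line(lat*uy,ux,D,.076)[:,2]; be=D[np.argmax(np.diff(b))]; print('tile end %.4f bat edge %.4f'%(te,be))
# lateral bat edges (blue channel jump) and tile lateral edges
for along in(.045,.055,.065):
    D=np.arange(.065,.095,.0005); o=[]
    for sg in(-1,1):
        b=line(along*ux,sg*uy,D,.076)[:,2]; o.append((D[np.argmax(np.diff(b))]*1e3,int(np.diff(b).max())))
    print('lat',along,o)
for along in(.030,.034):
    D=np.arange(.016,.030,.0005);print('tile lat',[(D[np.argmax(abs(np.diff(line(along*ux,sg*uy,D,.1087)[:,2])))]*1e3) for sg in(-1,1)])
```

```text
tile end 0.0390 bat edge 0.0805
tile end 0.0390 bat edge 0.0805
tile end 0.0390 bat edge 0.0805
tile end 0.0390 bat edge 0.0805
tile end 0.0385 bat edge 0.0805
lat 0.045 [(np.float64(74.00000000000001), 2), (np.float64(79.00000000000001), 4)]
lat 0.055 [(np.float64(80.50000000000001), 34), (np.float64(79.00000000000001), 10)]
lat 0.065 [(np.float64(80.50000000000001), 35), (np.float64(79.00000000000001), 19)]
tile lat [np.float64(22.500000000000007), np.float64(21.000000000000004)]
tile lat [np.float64(22.500000000000007), np.float64(21.000000000000004)]
```

The tile is aligned within about 1 mm and square. I shift 1 mm and lower.

>>> {"name": "drive_tool", "arguments": {"series": [[[0.02,-0.1,-0.6],0],[[0,0,-0.6],0],[[0,0,-0.5],0],[[0,0,0],0],[[0,0,-0.3],0],[[0,0,-0.2],0],[[0,0,-0.2],0],[[0,0,-0.2],0],[[0,0,-0.1],0],[[0,0,0],0]]}}

```text
time: 37.6
ee_pos: [0.5993, -0.0497, 0.0584]
eef_rot: [0.615, 0.788, 0.0, -0.0]
ft_force: [-0.3, -0.4, -1.1]
width: 0.0442
grip_force: 20.0
```

>>> {"name": "drive_tool", "arguments": {"series": [[[0,0,-0.05],0],[[0,0,-0.05],0],[[0,0,-0.05],0],[[0,0,0],0],[[0,0,0],0],[[0,0,0],0],[[0,0,0],0],[[0,0,0],0],[[0,0,0],0],[[0,0,0],0]]}}

```text
time: 38.85
ee_pos: [0.5994, -0.0497, 0.0575]
eef_rot: [0.615, 0.788, 0.0, 0.0]
ft_force: [-2.5, -0.2, 4.6]
width: 0.0443
grip_force: 20.0
```

Contact comes exactly where the tile underside reaches 0.072 m, the pocket floor of a seated bat. I release and rise.

>>> {"name": "drive_tool", "arguments": {"series": [[[0,0,0],0],[[0,0,0],0],[[0,0,0],0],[[0,0,0],0],[[0,0,0.5],0],[[0,0,2],0],[[0,0,4],0],[[0.5,-2,5],0],[[0.5,-3,5],0],[[1,-3,5],0]], "hand": 0}}

```text
time: 40.1
ee_pos: [0.6191, -0.1306, 0.2758]
eef_rot: [0.615, 0.788, 0.001, 0.001]
ft_force: [-0.4, -0.1, -0.6]
width: 0.0867
grip_force: 0.0
```

Run:
```python
from h import *
for k in range(3): w=snap('wrist','w13')
s=r.read_state();print(s['time'],s['ee_pos'],s['width'],s['ft_force'])
e=np.array([.5988,-.0475]);A=np.radians(14.03);uy=np.array([np.cos(A),np.sin(A)]);ux=np.array([-uy[1],uy[0]]);img=np.array(w['color'])
def line(st,dv,d,z):
    P=np.c_[e+st+np.outer(d,dv),np.full(len(d),z)];p=proj(w,P).astype(np.float32)
    return cv2.GaussianBlur(cv2.remap(img,p[:,:1],p[:,1:],cv2.INTER_LINEAR),(1,3),0)[:,0].astype(int)
D=np.arange(.028,.048,.0005);E=np.arange(.013,.033,.0005);B=np.arange(.07,.09,.0005)
j=lambda d,v:(round(float(d[np.argmax(abs(np.diff(v[:,2])))]*1e3),1),int(abs(np.diff(v[:,2])).max()))
for l in(-.012,-.005,.005,.012): print('x ends',[j(D,line(l*uy,g*ux,D,.080)) for g in(-1,1)],'bat',[j(B,line(l*uy,g*ux,B,.076)) for g in(-1,1)])
for l in(-.03,-.015,.015,.03): print('y ends',[j(E,line(l*ux,g*uy,E,.080)) for g in(-1,1)],'bat',[j(B,line(l*ux,g*uy,B,.076)) for g in(-1,1)])
```

```text
40.25 [ 0.62028063 -0.13259722  0.27648872] 0.08668297263948585 [-0.30446694 -0.6888236  -0.55188015]
x ends [(37.5, 15), (36.5, 17)] bat [(85.0, 6), (79.0, 26)]
x ends [(37.5, 19), (36.5, 14)] bat [(85.5, 6), (79.0, 25)]
x ends [(37.5, 17), (36.0, 23)] bat [(80.0, 12), (79.0, 25)]
x ends [(37.5, 22), (36.0, 25)] bat [(75.5, 11), (79.0, 26)]
y ends [(22.5, 16), (21.5, 20)] bat [(80.0, 13), (78.0, 9)]
y ends [(22.5, 23), (21.5, 21)] bat [(80.5, 21), (79.0, 22)]
y ends [(22.0, 23), (21.5, 18)] bat [(80.0, 21), (84.0, 24)]
y ends [(22.5, 14), (21.0, 14)] bat [(80.0, 11), (81.0, 10)]
```

The tile measures as centred and square on the bat to within about 0.5 mm, and the gripper is clear.

```bash
python3 -c "
from bench import r
print(r.close_job())"
```

```text
the job is handed in; nothing more can be done
None
```

I turned the bat onto its pegs, laid the grey tile in the pocket and handed the job in at about 40 s. No verdict came back, but my last camera measurement put the tile within about 0.5 mm of the pocket centre and square. The height at which the tile touched down matched the pocket floor of a fully seated bat.

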